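# Slide the tall pepper mill home into its stall

### The arm

A 7-joint arm with a two-finger parallel gripper is mounted at the origin on the work surface. World frame = base frame: x ahead of the robot, y to its left, z up, the work surface at z = 0. Lengths are in m, angles in rad, forces in N, time in s.
With the tool pointing down it reaches from about 0.425 to 0.875 m from the base axis. Payload 4.7 kg.
Tool frame: the origin (TCP) lies at the very end of the fingers, on their centre line; the grasp point (between the pads) lies 19 mm behind it (ctrl.grasp_offset is the distance from the TCP to the grasp point, in m); z points along the fingers, y is the line along which they close (so a half turn about z gives the same grasp; the last joint's range is limited). The gripper opens to 85 mm and grips with 20 to 120 N. Pads are 22 mm wide; open, the fingers measure 114 mm over their backs; the gripper's body (76 mm by 85 mm) begins 54 mm behind the grasp point. The pads swing forward as they close: fully open they stand 13 mm farther back than shut.
Start: joints at [-1.088, 0.321, -0.07, 1.45, 0.023, 1.371, -0.057], TCP at [0.294, 0.58, 0.231] pointing down, gripper open.
Joint ranges: [-2.86, 2.86], [-0.3, 2.09], [-1.38, 1.24], [0.06, 2.45], [-1.56, 4.7], [0.09, 2.05], [-2.69, 2.69]. Speed limits (rad/s): [2.57, 2.57, 3.14, 3.14, 3.14, 3.14, 3.14].

### API

Orientations are given as a unit quaternion [w, x, y, z].
In Python, from cell import ctrl gives the robot as it stands.
- The arm moves only by the shell command python3 -m inch 'ROWS' [OPENING] [FORCE]. ROWS is a JSON object of lists of equal length, an entry for each row: "delta_pos": the shift along the tool's x, y, z as a fraction of full scale, a list of three; "spin": the turn about the tool's z as a fraction of full scale. In form: {"delta_pos": [[tx, ty, tz], ...], "spin": [spin, ...]}. A call has 1 to 12 rows; each row is the pose to reach, as a shift and turn from the pose commanded when the call began, along the tool's axes at that moment; what a row does not reach only later rows make up. Full scale, the value 1, is 400 mm for a shift and 90 degrees for a turn. A row lasts 1/10 s, in which the tool goes at most 50 mm and 8.59 degrees, less where a joint would pass 70% of its speed; a pose out of reach is approached as far as the arm can. A call with a number of a shift or a turn outside -1 to 1 is refused whole. A call with a gripper value outside its range is refused whole. OPENING is the closure, from -1 (fully open) to 1 (shut), set as the call begins (- or left out, the last holds). The fingers move at their own pace and stop on an object; FORCE is the grip in N (left out, the last holds). Time passes only in rows, so rows that repeat a pose let the fingers close. It gives the time, the measured TCP pose, the force, the opening and the grip force at its end, in the units of the state.
- ctrl.observe(): the state, without advancing time (a new reading comes with each control period).
- ctrl.read_camera(name): name is "side" or "top"; returns (picture, depth): 400x640x3 uint8, red, green, blue; 400x640 float32, m along the optical axis (not along the pixel's ray), 0 where there is no reading.
- ctrl.calibration(name): a dict with "vertical_fov" (degrees; the focal length in pixels is half the picture's height over the tangent of half this angle, whatever the lens; pixels are square), "cx", "cy" (the principal point, pixels), "world_from_camera" (4x4, takes a point from camera to world coordinates). Camera axes: x right, y down, z forward; pixel columns grow to the right and rows downward; lengths in m; the calibration is good to about 2 mm. A picture is of the moment at which its call begins. calibration takes no time and is no camera call.
- ctrl.job_done(): hands the job in; it is judged then, once.
The state is a dict: "clock": time; "joint_positions": joint angles; "joint_vel": joint speeds; "effort": joint torques, N m; "tcp_pos": TCP position; "orientation": TCP orientation; "contact_force": force on the tool from outside, world axes, zero at the start; "moment": the same for the moment, N m; "opening": finger opening in m; "finger_force": force on a finger pad.
Only numpy, scipy, OpenCV 4.12 (cv2) and the standard library are available. Lean on these libraries where they do the work, as an engineer would, in place of code of your own. Each camera call takes 0.05 s, during which the arm holds its last target. There are 200 camera calls.

### The job

Put the taller of the two wooden pepper mills away in the empty stall of the low wooden condiment stand, by pushing it gently across the counter with the fingers, low on its body so that it slides without tipping, until its foot is home against the stall's back wall. It stays standing on the counter all the way, never pinched, lifted or carried. Leave everything else where it stands, and finish with the hand clear.

Things in the scene. Friction and masses are not known exactly. Their poses are not given: they have to be found in the camera images.
- tall_mill: tall dark-wood pepper mill, loose, 215 mm tall, about 0.32 kg. Round: foot a plain cylinder 56 mm in diameter up to 42 mm high, then a waist 34 to 44 mm across, a head 50 mm across 170 to 190 mm up, a small steel knob on top. Origin at the centre of its underside; centre of mass about 90 mm up. Pushed at the foot, below 30 mm or so, it slides; pushed higher it tips.
- stall (a point): point on the counter at the middle of a thin flat cork-coloured disc (72 mm across, no step) in the empty stall: where the centre of the tall mill's underside is when home, touching the back wall. y points into the stall (to the back wall, whose face is 28 mm on), x across it (side walls 50 mm either way; they end 32 mm before this point on the open side), z up.
- stand: wooden condiment stand, fixed, 236 mm wide, no floor: two stalls, each 100 mm wide inside. Side walls and partition 12 mm thick, 45 mm high, 60 mm deep; back wall 70 mm high. Origin on the counter, mid-width, at the front face of the back wall; x along its width, y into the stalls. Stalls centred at x = -56 and +56 mm, open towards -y. One holds the honey jar, the other is empty.
- short_mill: the shorter pepper mill, loose, 125 mm tall, foot 56 mm in diameter; leave it. Origin at the centre of its underside.
- honey_jar: amber jar 64 mm in diameter, 85 mm tall, standing in the other stall; leave it. Origin at the centre of its underside.
- goat_cheese: small pale round cheese, 64 mm in diameter, 38 mm high; leave it. Origin at the centre of its underside.
- small_tomme: small brown-rinded cheese, 92 mm in diameter, 42 mm high; leave it. Origin at the centre of its underside.
- green_bottle: green glass bottle, 72 mm in diameter, 230 mm tall; leave it. Origin at the centre of its underside.
- bowl: small dark wooden bowl, 110 mm across, 45 mm high; leave it. Origin at the centre of its underside.

How it is judged:
At the end, for the whole second after the job is handed in: The tall mill stands upright (within 3 degrees) and at rest on the counter inside the empty stall, its foot within 10 mm of the back wall (y of tall_mill in the frame of stall between -0.01 and 0.006 m and x of tall_mill in the frame of stall between -0.026 and 0.026 m and angle between tall_mill's own z axis and vertical below 0.05 rad and height (world z) of tall_mill below 0.004 m and linear speed of tall_mill below 0.01 m/s); the robot touches nothing.
It fails at once if the tall mill is tipped by more than about 14 degrees (angle between tall_mill's own z axis and vertical above 0.25 rad).
It fails at once if the tall mill is lifted off the counter (height (world z) of tall_mill above 0.012 m).
It fails at once if the tall mill is pinched or rammed (more than 34 N between it and the fingers) (contact force between the fingers and tall_mill above 34 N).
It fails at once if another thing on the counter is shifted by more than 20 mm (distance of any of short_mill, honey_jar, goat_cheese, small_tomme, green_bottle, bowl from where it was at the start of the episode above 0.02 m).
It also fails if it takes over 64 s, if anything falls off the work surface, if the arm or the gripper's body presses on something with over 40 N, if the wrist force passes 120 N, or if a joint passes its speed limit or range.

## Working session

There is one attempt and no reset: what is moved stays moved. The work goes in short steps, Python scripts to look and compute and a shell command to move; the robot and the scene stay as the last step left them, time stands still between calls to the robot, and variables do not carry over. Pictures are saved under pics/ and viewed, at most 10 in all, crops included, and the job is handed in when it is done.

```bash
mkdir -p pics; ls; cat > h.py <<'E'
import numpy as np, cv2
from cell import ctrl
def grab(n):
    im,d=ctrl.read_camera(n); np.savez(n+'.npz',im=im,d=d); return im,d
def pts(n,d):
    c=ctrl.calibration(n); f=200/np.tan(np.radians(c['vertical_fov'])/2)
    v,u=np.mgrid[:400,:640]; P=np.stack([(u-c['cx'])/f*d,(v-c['cy'])/f*d,d,np.ones_like(d)],-1)
    return (P@np.array(c['world_from_camera']).T)[...,:3]
E
python3 - <<'E'
from h import *
for n in('top','side'):
    im,d=grab(n); cv2.imwrite(f'pics/{n}0.png',im[...,::-1]); print(ctrl.calibration(n))
s=ctrl.observe(); print(s)
E
```

```text
pics
{'vertical_fov': 56.62233266866978, 'cx': 319.35678679210525, 'cy': 201.66946564706507, 'world_from_camera': array([[ 0.02139739, -0.99098488,  0.13225402,  0.40729525],
       [-0.99973422, -0.02007314,  0.01133822,  0.05283688],
       [-0.00858125, -0.13246147, -0.99115101,  1.1044624 ],
       [ 0.        ,  0.        ,  0.        ,  1.        ]])}
{'vertical_fov': 51.759984359472476, 'cx': 321.62472199460296, 'cy': 195.63986161974594, 'world_from_camera': array([[ 0.99154527, -0.09740375,  0.08573502,  0.43250499],
       [-0.12974531, -0.73384298,  0.66681379, -0.75443045],
       [-0.00203412, -0.67229977, -0.74027622,  0.95264135],
       [ 0.        ,  0.        ,  0.        ,  1.        ]])}
{'clock': 0.1, 'joint_positions': array([-1.0878863 ,  0.321792  , -0.07004657,  1.45160106,  0.02255758,
        1.37079989, -0.05691401]), 'joint_vel': array([-9.04904338e-04, -2.17555154e-03, -4.19331921e-04, -2.17073843e-03,
        6.38059810e-05,  5.77583482e-04, -9.75096027e-04]), 'effort': array([-2.83476265e-05, -4.94880831e+01, -3.83858392e-01, -3.15212667e+01,
        1.31571284e-02,  7.45210826e-03, -2.86031883e-05]), 'tcp_pos': array([0.29350929, 0.57939325, 0.23028043]), 'orientation': array([-1.78587062e-04,  2.32278688e-01,  9.72648851e-01, -8.89553161e-04]), 'contact_force': array([ 0.03358588,  0.36934923, -0.45022192]), 'moment': array([-0.00930415,  0.00162444, -0.03088735]), 'finger_force': 0.0, 'opening': 0.0855912668668334}
```

View pics/top0.png

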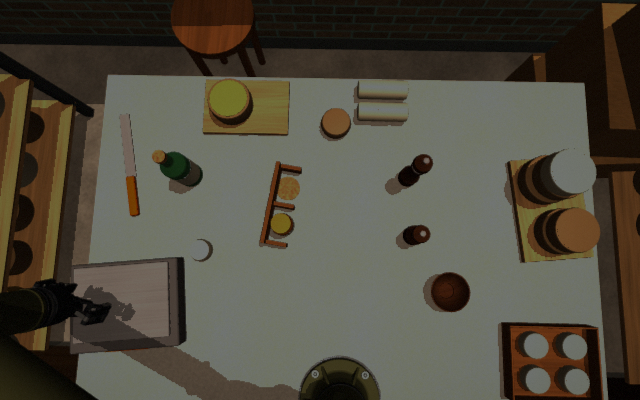

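View pics/side0.png

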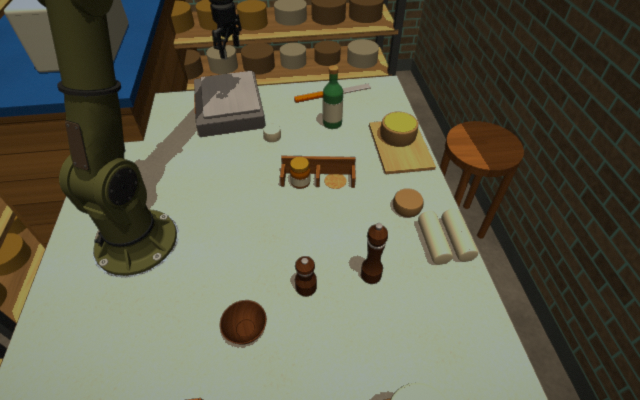

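The top view shows the tall mill with its foot at about (408,178) and head at (423,162), and the short mill at (416,234). The stand is around (275,205), with the cork disc at (289,188) in the empty stall and honey at (281,224). The stall opens to the image right (world -y), towards the mill. The small tomme is at (336,123), near the path.

```bash
cat > m.py <<'E'
from h import *
a=np.load('top.npz'); im,d=a['im'],a['d']; P=pts('top',d)
hsv=cv2.cvtColor(im,cv2.COLOR_RGB2HSV)
def box(name,u0,u1,v0,v1,z0,z1):
    m=np.zeros(d.shape,bool); m[v0:v1,u0:u1]=1; m&=(d>0)&(P[...,2]>z0)&(P[...,2]<z1)
    q=P[m]; print(name,len(q),'med',np.median(q,0).round(4),'min',q.min(0).round(3),'max',q.max(0).round(3)); return q
print('counter z',np.median(P[150:250,310:380,2]))
def circ(q):
    x,y=q[:,0],q[:,1]; (cx,cy),r=cv2.minEnclosingCircle(q[:,:2].astype(np.float32)); return np.round([cx,cy,r],4)
print('head',circ(box('tallhead',405,440,145,180,.165,.192)))
print('foot',circ(box('tallfoot',392,425,160,195,.012,.042)))
print(circ(box('short',400,435,220,250,.09,.13)))
print(circ(box('tomme',315,355,100,145,.036,.05)))
print(circ(box('bowl',425,475,265,315,.035,.05)))
print(circ(box('honey',266,296,210,240,.07,.095)))
q=box('back wall',255,305,155,255,.062,.08); print(cv2.minAreaRect((q[:,:2]*1000).astype(np.float32)))
q=box('walls',275,305,160,250,.040,.049);
# cork by colour
m=np.zeros(d.shape,np.uint8); m[170:206,272:306]=1
k=(m>0)&(hsv[...,1]>70)&(abs(P[...,2])<.008)
print('cork',k.sum(),circ(P[k]),P[k].mean(0))
E
python3 m.py
python3 - <<'E'
from h import *
a=np.load('side.npz'); im,d=a['im'],a['d']; P=pts('side',d)
for n,u0,u1,v0,v1,z0,z1 in (('head',360,392,220,250,.165,.192),('foot',355,390,250,290,.005,.042)):
    m=np.zeros(d.shape,bool); m[v0:v1,u0:u1]=1; m&=(P[...,2]>z0)&(P[...,2]<z1); q=P[m]; print(n,len(q),np.median(q,0),q.min(0),q.max(0))
hsv=cv2.cvtColor(im,cv2.COLOR_RGB2HSV)
m=np.zeros(d.shape,bool); m[170:195,320:352]=1; m&=(hsv[...,1]>70)&(abs(P[...,2])<.008); q=P[m]
print('cork',len(q),q.mean(0),q.min(0),q.max(0))
E
```

```text
counter z 5.386208536406478e-05
tallhead 109 med [ 0.6222 -0.1856  0.1872] min [ 0.61  -0.218  0.17 ] max [ 0.656 -0.172  0.192]
head [ 0.6341 -0.1956  0.0244]
tallfoot 58 med [ 0.6149 -0.1771  0.0301] min [ 0.607 -0.21   0.013] max [ 0.649 -0.169  0.042]
foot [ 0.63   -0.1916  0.0268]
short 264 med [ 0.4597 -0.2055  0.1134] min [ 0.437 -0.23   0.099] max [ 0.483 -0.185  0.128]
[ 0.4599 -0.208   0.0245]
tomme 623 med [0.7911 0.0211 0.042 ] min [ 0.75  -0.021  0.036] max [0.834 0.063 0.05 ]
[0.7919 0.0216 0.0436]
bowl 325 med [ 0.2986 -0.3225  0.0431] min [ 0.251 -0.357  0.035] max [ 0.358 -0.251  0.049]
[ 0.3045 -0.3043  0.0546]
honey 354 med [0.4844 0.1719 0.0847] min [0.455 0.144 0.07 ] max [0.519 0.214 0.09 ]
[0.4925 0.181  0.0419]
back wall 390 med [0.5371 0.204  0.0696] min [0.429 0.144 0.062] max [0.661 0.228 0.08 ]
((540.1671142578125, 173.3768310546875), (77.26507568359375, 235.55064392089844), 81.45376586914062)
walls 244 med [0.5402 0.1651 0.0448] min [0.42  0.123 0.04 ] max [0.658 0.194 0.049]
cork 489 [0.6089 0.1671 0.0519] [0.59982534 0.16067684 0.00101696]
head 162 [ 0.6265702  -0.21475158  0.18283147] [ 0.60973997 -0.22281976  0.16505818] [ 0.65711445 -0.17547133  0.19197946]
foot 177 [ 0.62629089 -0.21893429  0.02231848] [ 0.58987281 -0.24045756  0.00504166] [ 0.68808883 -0.14571873  0.04191108]
cork 315 [0.5947104  0.164201   0.00237508] [ 0.55024817  0.12206256 -0.00464057] [0.64664689 0.20355364 0.00782358]
```

```bash
python3 - <<'E'
from h import *
C=[]
for n,(u0,u1,v0,v1) in (('top',(255,310,150,250)),('side',(275,360,148,190))):
    a=np.load(n+'.npz'); im,d=a['im'],a['d']; P=pts(n,d)
    hsv=cv2.cvtColor(im,cv2.COLOR_RGB2HSV)
    m=np.zeros(d.shape,bool); m[v0:v1,u0:u1]=1
    m&=(P[...,2]>.066)&(P[...,2]<.074)&(P[...,1]>.185)
    q=P[m][:,:2].astype(np.float32)
    vx,vy,x0,y0=cv2.fitLine(q,cv2.DIST_HUBER,0,.003,.001).ravel()
    X=np.array([vx,vy])*np.sign(vx); t=(q-[x0,y0])@X; nrm=np.array([-X[1],X[0]]); e=(q-[x0,y0])@nrm
    mid=np.array([x0,y0])+X*(t.min()+t.max())/2
    print(n,len(q),'X',X,'len',np.ptp(t),'thick',np.percentile(e,[5,95]),'mid',mid,'stall est',mid-nrm*.034+X*.056)
    # side/partition walls tops
    # cork
    k=np.zeros(d.shape,bool); k[v0:v1,u0:u1]=1
    k&=(abs(P[...,2])<.006)&(hsv[...,1]>70); k&=np.hypot(P[...,0]-.598,P[...,1]-.163)<.036+.006
    q=P[k][:,:2]; print(' cork',k.sum(),q.mean(0),np.percentile(q,[2,98],axis=0))
E
python3 -m inch '{"delta_pos":[[0,0,-0.05],[0,0,-0.15],[0,0,-0.2],[0,0,-0.2],[0,0,-0.2]],"spin":[-0.09,-0.18,-0.27,-0.36,-0.36]}' -1
```

```text
top 337 X [ 0.98789704 -0.15511109] len 0.23435314 thick [-0.00536259  0.00523451] mid [0.5441814  0.20433567] stall est [0.5942299  0.16206096]
 cork 429 [0.59492608 0.16011703] [[0.56097986 0.13049137]
 [0.6294789  0.18829593]]
side 210 X [ 0.9877652 -0.1559486] len 0.23387666 thick [-0.00575872  0.00750239] mid [0.54426813 0.20331736] stall est [0.5942807  0.16100022]
 cork 285 [0.59399191 0.16201516] [[0.56070922 0.12956433]
 [0.62762073 0.19368415]]
clock: 0.6
tcp_pos: [0.2938, 0.58, 0.3117]
orientation: [0.0, -0.049, 0.999, 0.0]
contact_force: [-0.2, -0.4, -1.2]
opening: 0.0851
finger_force: 0.0
```

```bash
python3 -m inch '{"delta_pos":[[-0.28,-1,0],[-0.28,-1,0],[-0.28,-1,0],[-0.28,-1,0],[-0.28,-1,0],[-0.28,-1,0],[-0.28,-1,0],[-0.28,-1,0],[-0.28,-1,0]],"spin":[-0.007,-0.007,-0.007,-0.007,-0.007,-0.007,-0.007,-0.007,-0.007]}'
python3 -m inch '{"delta_pos":[[-0.28,-1,0],[-0.28,-1,0],[-0.28,-1,0],[-0.28,-1,0],[-0.28,-1,0],[-0.28,-1,0],[-0.28,-1,0],[-0.28,-1,0],[-0.28,-1,0],[-0.28,-1,0]],"spin":[0,0,0,0,0,0,0,0,0,0]}'
python3 -m inch '{"delta_pos":[[-0.09,-0.32,0],[-0.09,-0.32,0],[-0.09,-0.32,0],[-0.09,-0.32,0],[-0.09,-0.32,0]],"spin":[0,0,0,0,0]}'
```

```text
clock: 1.5
tcp_pos: [0.4454, 0.1859, 0.3106]
orientation: [-0.0, -0.047, 0.999, -0.001]
contact_force: [0.8, -0.5, -0.2]
opening: 0.0853
finger_force: 0.0
clock: 2.5
tcp_pos: [0.5973, -0.1964, 0.3096]
orientation: [-0.002, -0.05, 0.999, -0.001]
contact_force: [0.0, 0.7, -0.3]
opening: 0.0853
finger_force: 0.0
clock: 3.0
tcp_pos: [0.6477, -0.3149, 0.3101]
orientation: [-0.001, -0.053, 0.999, 0.001]
contact_force: [0.4, -0.0, 0.0]
opening: 0.0852
finger_force: 0.0
```

```bash
python3 -m inch '{"delta_pos":[[0,0,0.12],[0,0,0.24],[0,0,0.36],[0,0,0.48],[0,0,0.6],[0,0,0.7],[0,0,0.73],[0,0,0.73]],"spin":[0,0,0,0,0,0,0,0]}'
python3 - <<'E'
from h import *
im,d=grab('side'); P=pts('side',d)
print(ctrl.observe()['tcp_pos'])
c=im[200:380,290:480]; cv2.imwrite('pics/s1.png',cv2.resize(c[...,::-1],None,fx=3.3,fy=3.3,interpolation=2))
E
```

```text
clock: 3.8
tcp_pos: [0.6472, -0.3132, 0.0179]
orientation: [-0.001, -0.055, 0.998, 0.002]
contact_force: [-0.0, -0.0, -0.2]
opening: 0.0854
finger_force: 0.0
[ 0.64863979 -0.31478857  0.02046261]
```

View pics/s1.png

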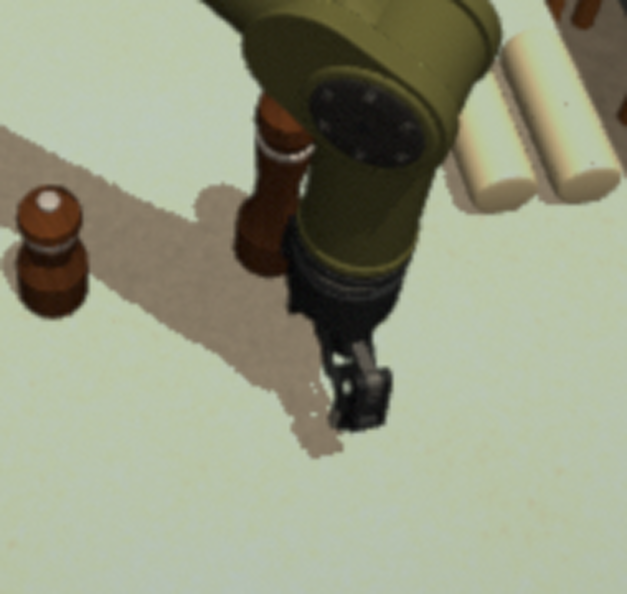

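The side view shows the open hand standing low behind the mill. The fingertips are near the counter at crop (360,410), the mill foot is at crop (270,245), and the short mill is clear to the left. Next I check the hand's width by height against the mill's head.

```bash
python3 - <<'E'
from h import *
t=ctrl.observe()['tcp_pos']; D=np.array([-.1086,.994]); L=np.array([-.994,-.1086])
for n in('side','top'):
    if n=='top': grab(n)
    P=pts(n,np.load(n+'.npz')['d']); Q=P.reshape(-1,3)
    a=(Q[:,:2]-t[:2])@D; b=(Q[:,:2]-t[:2])@L
    for z in np.arange(0.01,.42,.02):
        m=(abs(Q[:,2]-z)<.01)&(a>-.12)&(a<.09)&(abs(b)<.12)
        if m.sum()>3: print(n,round(z,2),m.sum(),'along',a[m].min().round(3),a[m].max().round(3),'lat',b[m].min().round(3),b[m].max().round(3))
E
```

```text
side 0.01 5374 along -0.12 0.09 lat -0.12 0.12
side 0.03 8 along -0.049 0.049 lat 0.004 0.014
side 0.05 31 along -0.057 0.047 lat 0.008 0.014
side 0.07 16 along -0.063 0.067 lat 0.009 0.015
side 0.09 139 along -0.074 0.073 lat -0.01 0.02
side 0.11 130 along -0.072 0.07 lat -0.015 0.022
side 0.13 221 along -0.071 0.068 lat -0.01 0.022
side 0.15 96 along -0.038 0.003 lat -0.027 0.04
side 0.17 165 along -0.039 0.013 lat -0.028 0.041
side 0.19 243 along -0.039 0.014 lat -0.026 0.04
side 0.21 120 along -0.039 0.012 lat -0.025 0.04
side 0.23 229 along -0.039 0.023 lat -0.031 0.04
side 0.25 193 along -0.037 0.013 lat -0.022 0.038
side 0.27 209 along -0.038 0.012 lat -0.024 0.038
side 0.29 216 along -0.037 0.018 lat -0.025 0.038
side 0.31 224 along -0.038 0.01 lat -0.023 0.038
side 0.33 69 along -0.04 -0.006 lat -0.006 0.038
side 0.35 172 along -0.056 0.003 lat 0.001 0.063
side 0.37 394 along -0.061 0.016 lat -0.049 0.08
side 0.39 678 along -0.061 0.033 lat -0.057 0.087
side 0.41 1420 along -0.056 0.06 lat -0.055 0.114
top 0.01 1409 along -0.114 0.09 lat -0.12 0.12
top 0.05 7 along 0.041 0.052 lat 0.008 0.012
top 0.09 57 along 0.023 0.072 lat -0.015 0.018
top 0.11 73 along 0.019 0.071 lat -0.015 0.02
top 0.13 114 along 0.017 0.069 lat -0.011 0.021
top 0.15 46 along 0.018 0.066 lat -0.021 0.033
top 0.17 68 along 0.019 0.035 lat -0.028 0.032
top 0.19 96 along 0.02 0.035 lat -0.028 0.03
top 0.21 42 along 0.021 0.037 lat -0.028 0.027
top 0.23 77 along 0.012 0.036 lat -0.033 0.025
top 0.25 61 along 0.019 0.035 lat -0.027 0.019
top 0.27 58 along 0.01 0.035 lat -0.039 0.015
top 0.29 33 along 0.006 0.034 lat -0.047 0.01
top 0.35 8 along 0.028 0.059 lat -0.035 0.005
top 0.37 49 along 0.023 0.07 lat -0.041 0.016
top 0.39 111 along -0.049 0.08 lat -0.057 0.031
top 0.41 458 along -0.052 0.086 lat -0.051 0.034
```

The knuckles at z 0.08–0.14 stick out to ±73 mm. That is past the finger backs at ±57 mm, so pushing with a finger back would press the mill's waist. The alternative is to push along tool x with the front edge of one open finger, keeping the mill's axis about 55 mm off the tool axis, clear of the gripper body. I'll turn the hand 90° and check both profiles.

```bash
python3 -c "
from cell import ctrl;print(ctrl.observe()['joint_positions'])"
python3 -m inch '{"delta_pos":[[0,0,0],[0,0,0],[0,0,0],[0,0,0],[0,0,0],[0,0,0],[0,0,0],[0,0,0],[0,0,0],[0,0,0],[0,0,0],[0,0,0]],"spin":[0.09,0.18,0.27,0.36,0.45,0.54,0.63,0.72,0.81,0.9,1,1]}'
python3 - <<'E'
from h import *
s=ctrl.observe(); t=s['tcp_pos']; print(t,s['joint_positions'])
im,d=grab('side'); P=pts('side',d)
D=np.array([-.1086,.994]); L=np.array([.994,.1086])
a=(P[...,:2]-t[:2])@D; b=(P[...,:2]-t[:2])@L
for z in np.arange(0.01,.21,.01):
    m=(abs(P[...,2]-z)<.005)&(a>-.09)&(a<.06)&(abs(b)<.12)
    if z<.02: m&=im.max(-1)<80
    for nm,mm in (('L',m&(b<0)),('R',m&(b>0))):
        if mm.sum()>2: print(round(z,2),nm,mm.sum(),'lat',b[mm].min().round(3),b[mm].max().round(3),'along',a[mm].min().round(3),a[mm].max().round(3))
c=im[230:350,330:450]; cv2.imwrite('pics/s2.png',cv2.resize(c[...,::-1],None,fx=5,fy=5,interpolation=2))
# mill profile from the first side picture
i0=cv2.imread('pics/side0.png'); g=i0[220:288,350:398]; hs=cv2.cvtColor(g,cv2.COLOR_BGR2HSV)
mask=(hs[...,2]<110)&(hs[...,1]>60)
C=ctrl.calibration('side'); W=np.array(C['world_from_camera']); f=200/np.tan(np.radians(C['vertical_fov'])/2)
for r in range(0,68,3):
    u=np.where(mask[r])[0]
    if len(u)<4: continue
    ctr=350+u.mean(); ray=W[:3,:3]@[(ctr-C['cx'])/f,(220+r-C['cy'])/f,1]; o=W[:3,3]
    k=(-.195-o[1])/ray[1]; print(220+r,'z',(o+k*ray)[2].round(3),'x',(o+k*ray)[0].round(3),'diam',(len(u)*k/f).round(3))
E
```

```text
[ 0.05363159  0.67325453  0.52380756  1.47302875 -0.36079601  1.08825082
  2.32956223]
clock: 5.1
tcp_pos: [0.6499, -0.3165, 0.0225]
orientation: [0.002, 0.668, 0.744, 0.001]
contact_force: [-0.2, 0.4, -0.1]
opening: 0.0856
finger_force: 0.0
[ 0.64990689 -0.31652882  0.0225346 ] [-0.14332704  0.7799447   0.84610879  1.480213   -0.61452911  1.15525594
  0.91602635]
0.04 L 4 lat -0.055 -0.044 along -0.013 -0.007
0.04 R 12 lat 0.04 0.044 along -0.012 0.009
0.05 L 14 lat -0.057 -0.044 along -0.012 0.001
0.05 R 17 lat 0.04 0.054 along -0.013 0.005
0.06 L 17 lat -0.058 -0.045 along -0.013 -0.003
0.06 R 14 lat 0.041 0.055 along -0.012 -0.0
0.07 L 9 lat -0.058 -0.044 along -0.013 -0.008
0.07 R 9 lat 0.041 0.047 along -0.013 -0.008
0.08 L 16 lat -0.06 -0.043 along -0.015 0.008
0.08 R 16 lat 0.044 0.071 along -0.014 0.004
0.09 L 70 lat -0.075 -0.034 along -0.018 0.01
0.09 R 67 lat 0.039 0.073 along -0.015 0.007
0.1 L 72 lat -0.075 -0.002 along -0.019 0.009
0.1 R 30 lat 0.001 0.071 along -0.019 -0.006
0.11 L 53 lat -0.073 -0.019 along -0.019 0.011
0.11 R 31 lat 0.019 0.069 along -0.019 -0.008
0
[... 732 characters left out ...]
lat -0.039 -0.0 along -0.039 0.012
0.2 R 33 lat 0.001 0.027 along -0.038 -0.024
226 z 0.211 x 0.628 diam 0.016
229 z 0.199 x 0.634 diam 0.037
232 z 0.187 x 0.635 diam 0.046
235 z 0.175 x 0.636 diam 0.047
238 z 0.164 x 0.636 diam 0.045
241 z 0.151 x 0.637 diam 0.041
244 z 0.14 x 0.635 diam 0.034
247 z 0.128 x 0.632 diam 0.015
250 z 0.114 x 0.636 diam 0.037
253 z 0.101 x 0.636 diam 0.035
256 z 0.088 x 0.636 diam 0.032
259 z 0.075 x 0.635 diam 0.033
262 z 0.062 x 0.631 diam 0.048
265 z 0.048 x 0.633 diam 0.057
268 z 0.033 x 0.633 diam 0.06
271 z 0.019 x 0.633 diam 0.058
274 z 0.004 x 0.634 diam 0.058
277 z -0.012 x 0.636 diam 0.054
280 z -0.028 x 0.639 diam 0.041
283 z -0.044 x 0.643 diam 0.014
```

View pics/s2.png

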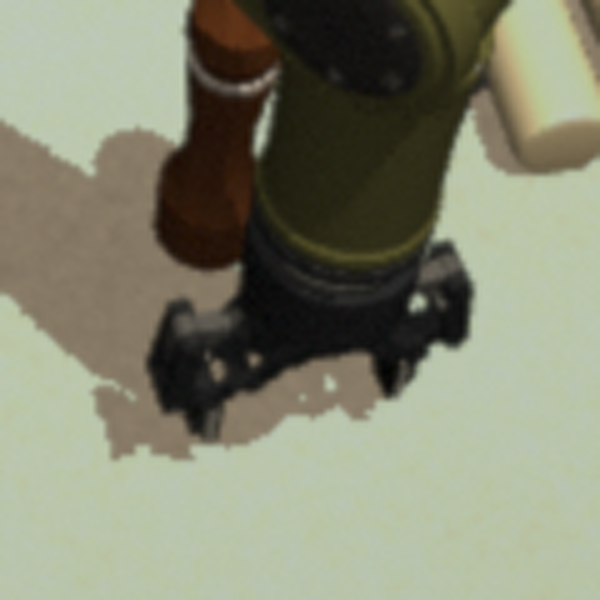

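The hand is now square to the push. Each pad spans 42–57 mm to the side and the knuckles are only ±15 mm deep, while the mill's waist radius is about 17 mm. Pushing with one finger front clears the body. Moving to a pre-contact pose.

```bash
python3 -m inch '{"delta_pos":[[0,0.07,0],[0,0.135,0.03],[0.05,0.135,0.05],[0.1,0.135,0.05],[0.15,0.135,0.05],[0.15,0.135,0.05],[0.15,0.135,0.05]],"spin":[0,0,0,0,0,0,0]}'
cat > look.py <<'E'
from h import *
import sys
T=np.array([.594,.162]); Y=np.array([.156,.988]); X=np.array([.988,-.156])
def look(guess,save=None):
    s=ctrl.observe(); t=s['tcp_pos']; w,x,y,z=s['orientation']
    tx=np.array([1-2*(y*y+z*z),2*(x*y+w*z)]); ty=np.array([2*(x*y-w*z),1-2*(x*x+z*z)])
    print('tcp',t.round(4),'tx heading',np.degrees(np.arctan2(tx[1],tx[0])).round(1))
    for n in('top','side'):
        im,d=grab(n); P=pts(n,d); hsv=cv2.cvtColor(im,cv2.COLOR_RGB2HSV)
        if save: cv2.imwrite(f'pics/{save}_{n}.png',im[...,::-1])
        near=np.hypot(P[...,0]-guess[0],P[...,1]-guess[1])<.06
        col=(hsv[...,1]>100)&((hsv[...,0]<14)|(hsv[...,0]>170))
        for nm,z0,z1,r in(('head',.165,.192,.025),('foot',.012,.043,.028)):
            q=P[near&col&(P[...,2]>z0)&(P[...,2]<z1)][:,:2]
            if len(q)<12: print(n,nm,len(q));continue
            # visible-surface points: circle of known radius, least squares on the outer ones
            from scipy.optimize import least_squares
            R=least_squares(lambda c:np.hypot(*(q-c).T)-r,guess,loss='soft_l1',f_scale=.002).x if nm=='foot' else None
            e=cv2.minEnclosingCircle(q.astype(np.float32))
            print(n,nm,len(q),'encl',np.round(e[0],4),round(e[1],4),'fit',None if R is None else R.round(4))
            c=R if R is not None else np.array(e[0])
            print('   in tool',np.round([(c-t[:2])@tx,(c-t[:2])@ty],4),'in stall',np.round([(c-T)@X,(c-T)@Y],4))
look([float(a) for a in sys.argv[1:3]],sys.argv[3] if len(sys.argv)>3 else None)
E
python3 look.py .634 -.195 c1
```

```text
clock: 5.85
tcp_pos: [0.696, -0.251, 0.0007]
orientation: [0.001, 0.667, 0.745, 0.001]
contact_force: [0.6, 0.5, 0.7]
opening: 0.0853
finger_force: 0.0
tcp [ 0.696  -0.251   0.0007] tx heading 96.3
top head 0
top foot 0
side head 114 encl [ 0.6322 -0.2034] 0.0213 fit None
   in tool [ 0.0544 -0.0581] in stall [ 0.0948 -0.355 ]
side foot 74 encl [ 0.6196 -0.2119] 0.0157 fit [ 0.6349 -0.1952]
   in tool [ 0.0623 -0.0545] in stall [ 0.0961 -0.3465]
```

```bash
python3 -c "
import cv2
a=cv2.imread('pics/c1_top.png')[110:250,330:500];b=cv2.imread('pics/c1_side.png')[190:330,310:480]
cv2.imwrite('pics/c1.png',cv2.resize(cv2.hconcat([a,b]),None,fx=2.3,fy=2.3,interpolation=2))"
```

```text
(no output)
```

View pics/c1.png

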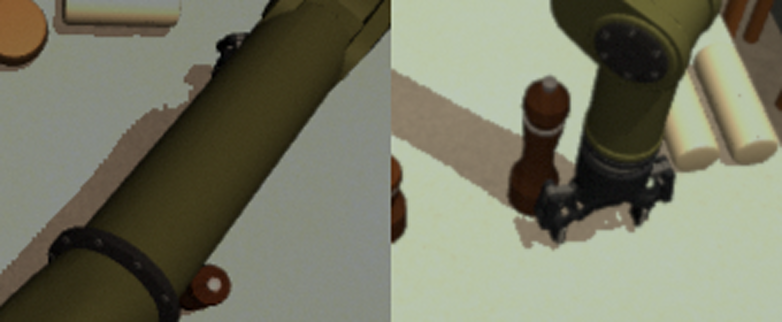

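The top view is blocked by the forearm. The side view shows the mill upright at the left finger's front. Measured in the tool frame it is 62 mm ahead and 54.5 mm to the side, so the gap is 23 mm and it lines up with the pad. Starting the push.

```bash
python3 -m inch '{"delta_pos":[[0.02,0,0],[0.04,0,0],[0.05,0,0],[0.06,0,0],[0.07,0,0],[0.08,0,0],[0.09,0,0],[0.1,0,0],[0.11,0,0],[0.12,0,0],[0.13,0,0],[0.14,0,0]],"spin":[0,0,0,0,0,0,0,0,0,0,0,0]}'
python3 look.py .631 -.162
```

```text
clock: 7.15
tcp_pos: [0.6889, -0.195, -0.0006]
orientation: [0.0, 0.668, 0.744, 0.0]
contact_force: [-0.3, -1.9, -0.8]
opening: 0.0853
finger_force: 0.9
tcp [ 6.889e-01 -1.950e-01 -6.000e-04] tx heading 96.2
top head 0
top foot 0
side head 116 encl [ 0.6255 -0.1733] 0.0206 fit None
   in tool [ 0.0283 -0.0607] in stall [ 0.0835 -0.3264]
side foot 70 encl [ 0.6152 -0.1806] 0.0195 fit [ 0.6282 -0.1637]
   in tool [ 0.0376 -0.057 ] in stall [ 0.0846 -0.3165]
```

```bash
python3 -m inch '{"delta_pos":[[-0.02,0,0],[-0.02,-0.012,0],[-0.01,-0.012,0],[0.01,-0.012,0],[0.025,-0.012,0],[0.04,-0.012,0],[0.055,-0.012,0],[0.07,-0.012,0],[0.085,-0.012,0],[0.1,-0.012,0],[0.115,-0.012,0],[0.13,-0.012,0]],"spin":[0,0,0,0,0,0,0,0,0,0,0,0]}'
python3 look.py .624 -.112
```

```text
clock: 8.45
tcp_pos: [0.6786, -0.1436, -0.0006]
orientation: [0.0, 0.668, 0.744, 0.0]
contact_force: [0.6, -2.4, 0.1]
opening: 0.0855
finger_force: 0.9
tcp [ 6.786e-01 -1.436e-01 -6.000e-04] tx heading 96.2
top head 0
top foot 0
side head 104 encl [ 0.6153 -0.1202] 0.0206 fit None
   in tool [ 0.0301 -0.0604] in stall [ 0.0651 -0.2755]
side foot 64 encl [ 0.6063 -0.128 ] 0.0186 fit [ 0.6185 -0.1114]
   in tool [ 0.0385 -0.0562] in stall [ 0.0669 -0.2662]
```

```bash
python3 -m inch '{"delta_pos":[[-0.035,0,0],[-0.035,-0.02,0],[-0.035,-0.02,0]],"spin":[0,0.06,0.06]}'
python3 -m inch '{"delta_pos":[[0.01,-0.001,0],[0.025,-0.002,0],[0.04,-0.003,0],[0.055,-0.004,0],[0.07,-0.005,0],[0.085,-0.006,0],[0.1,-0.0075,0],[0.115,-0.0085,0],[0.13,-0.01,0],[0.145,-0.011,0],[0.16,-0.012,0],[0.175,-0.013,0]],"spin":[0,0,0,0,0,0,0,0,0,0,0,0]}'
python3 look.py .614 -.053
```

```text
clock: 8.85
tcp_pos: [0.6709, -0.1611, -0.0007]
orientation: [-0.0, 0.703, 0.711, -0.001]
contact_force: [-0.2, 0.6, -0.3]
opening: 0.0851
finger_force: 0.0
clock: 10.05
tcp_pos: [0.6659, -0.0885, -0.0007]
orientation: [-0.0, 0.702, 0.712, 0.0]
contact_force: [1.3, -2.8, -1.2]
opening: 0.0856
finger_force: 1.0
tcp [ 0.6659 -0.0885 -0.0007] tx heading 90.8
top head 0
top foot 0
side head 112 encl [ 0.6112 -0.0593] 0.022 fit None
   in tool [ 0.0299 -0.0543] in stall [ 0.0515 -0.216 ]
side foot 49 encl [ 0.6089 -0.0627] 0.0249 fit [ 0.6127 -0.0506]
   in tool [ 0.0386 -0.0527] in stall [ 0.0516 -0.2071]
```

The lateral contact now stays steady at -52.7 mm and the heading is right. Continuing.

```bash
python3 -m inch '{"delta_pos":[[0.01,-0.001,0],[0.025,-0.002,0],[0.043,-0.003,0],[0.06,-0.0045,0],[0.078,-0.006,0],[0.095,-0.007,0],[0.113,-0.0085,0],[0.13,-0.01,0],[0.148,-0.011,0],[0.165,-0.012,0],[0.183,-0.0135,0],[0.2,-0.015,0]],"spin":[0,0,0,0,0,0,0,0,0,0,0,0]}'
python3 look.py .605 .028
```

```text
clock: 11.35
tcp_pos: [0.6589, -0.0084, -0.0006]
orientation: [-0.0, 0.702, 0.712, 0.0]
contact_force: [0.4, -2.1, 0.8]
opening: 0.0855
finger_force: 1.0
tcp [ 6.589e-01 -8.400e-03 -6.000e-04] tx heading 90.8
top head 0
top foot 0
side head 111 encl [0.6002 0.0251] 0.0247 fit None
   in tool [ 0.0343 -0.0582] in stall [ 0.0275 -0.1343]
side foot 58 encl [0.5892 0.0022] 0.0215 fit [0.6033 0.0287]
   in tool [ 0.0379 -0.055 ] in stall [ 0.03   -0.1302]
```

```bash
python3 -m inch '{"delta_pos":[[-0.015,0,0],[-0.01,-0.009,0],[0.005,-0.01,0],[0.02,-0.011,0],[0.04,-0.012,0],[0.06,-0.014,0],[0.08,-0.015,0],[0.1,-0.017,0],[0.12,-0.018,0],[0.14,-0.02,0],[0.16,-0.021,0],[0.18,-0.022,0]],"spin":[0,0,0,0,0,0,0,0,0,0,0,0]}'
python3 look.py .598 .10 c2
```

```text
clock: 12.65
tcp_pos: [0.6491, 0.0635, -0.0006]
orientation: [0.0, 0.702, 0.712, 0.0]
contact_force: [0.3, -1.8, 0.7]
opening: 0.0855
finger_force: 1.1
tcp [ 6.491e-01  6.350e-02 -6.000e-04] tx heading 90.8
top head 0
top foot 0
side head 99 encl [0.5928 0.0803] 0.0272 fit None
   in tool [ 0.0176 -0.0561] in stall [ 0.0115 -0.0809]
side foot 50 encl [0.5929 0.0875] 0.0234 fit [0.5945 0.1019]
   in tool [ 0.0391 -0.054 ] in stall [ 0.0099 -0.0593]
```

```bash
python3 -c "
import cv2
b=cv2.imread('pics/c2_side.png')[100:240,250:420]
cv2.imwrite('pics/c2.png',cv2.resize(b,None,fx=4,fy=4,interpolation=2))"
```

```text
(no output)
```

View pics/c2.png

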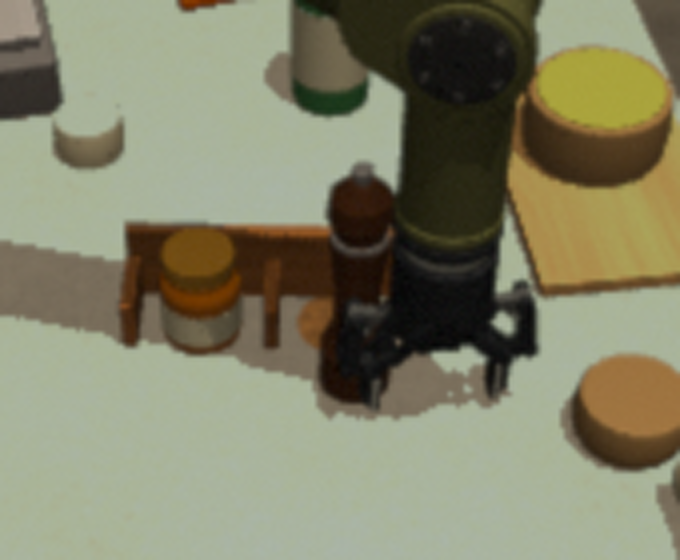

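The mill is upright at the stall mouth, 10 mm off-centre and 59 mm short. The trailing finger is clear outside the right wall, and the tomme and honey jar are untouched.

```bash
python3 -m inch '{"delta_pos":[[0.012,-0.001,0],[0.024,-0.002,0],[0.036,-0.003,0],[0.048,-0.004,0],[0.06,-0.005,0],[0.072,-0.006,0],[0.084,-0.006,0],[0.096,-0.007,0],[0.108,-0.008,0],[0.115,-0.008,0]],"spin":[0,0,0,0,0,0,0,0,0,0]}'
python3 look.py .591 .148
```

```text
clock: 13.75
tcp_pos: [0.6453, 0.1095, -0.0006]
orientation: [-0.0, 0.702, 0.712, 0.0]
contact_force: [0.1, -1.9, -0.4]
opening: 0.0855
finger_force: 1.1
tcp [ 6.453e-01  1.095e-01 -6.000e-04] tx heading 90.8
top head 0
top foot 0
side head 94 encl [0.5888 0.135 ] 0.0215 fit None
   in tool [ 0.0262 -0.0561] in stall [-0.0009 -0.0275]
side foot 100 encl [0.591  0.1479] 0.0593 fit [0.585  0.1479]
   in tool [ 0.0392 -0.0597] in stall [-0.0067 -0.0153]
```

```bash
python3 -m inch '{"delta_pos":[[0.005,0,0],[0.01,0,0],[0.015,-0.001,0],[0.02,-0.001,0],[0.024,-0.001,0],[0.024,-0.001,0]],"spin":[0,0,0,0,0,0]}'
python3 -m inch '{"delta_pos":[[0.003,0,0],[0.003,0,0]],"spin":[0,0]}'
python3 look.py .591 .155
```

```text
clock: 14.45
tcp_pos: [0.6448, 0.1189, -0.0007]
orientation: [-0.0, 0.702, 0.712, 0.0]
contact_force: [0.6, -1.4, -0.0]
opening: 0.0856
finger_force: 0.6
clock: 14.65
tcp_pos: [0.6448, 0.1197, -0.0006]
orientation: [0.0, 0.702, 0.712, 0.0]
contact_force: [0.8, -1.4, -1.1]
opening: 0.0856
finger_force: 0.8
tcp [ 6.448e-01  1.197e-01 -6.000e-04] tx heading 90.8
top head 0
top foot 4
side head 87 encl [0.5842 0.143 ] 0.0203 fit None
   in tool [ 0.0242 -0.0603] in stall [-0.0068 -0.0203]
side foot 102 encl [0.5904 0.1539] 0.0592 fit [0.578  0.1606]
   in tool [ 0.0418 -0.0663] in stall [-0.0156 -0.0039]
```

```bash
for i in 1 2; do python3 -m inch '{"delta_pos":[[0.003,0,0],[0.003,0,0]],"spin":[0,0]}' | grep -E "tcp|force"; done
```

```text
tcp_pos: [0.6448, 0.1208, -0.0006]
contact_force: [-0.4, -1.5, -0.3]
finger_force: 0.9
tcp_pos: [0.6448, 0.1221, -0.0006]
contact_force: [0.7, -1.1, 0.2]
finger_force: 0.9
```

```bash
for i in 1 2; do python3 -m inch '{"delta_pos":[[0.003,0,0],[0.003,0,0]],"spin":[0,0]}' | grep -E "tcp|force"; done
python3 -m inch '{"delta_pos":[[-0.01,0,0],[-0.05,0,0],[-0.12,0,0],[-0.24,0,0],[-0.36,0,0],[-0.48,0,0],[-0.6,0,0],[-0.6,0,0]],"spin":[0,0,0,0,0,0,0,0]}'
python3 - <<'E'
from h import *
T=np.array([.594,.162]); Y=np.array([.156,.988]); X=np.array([.988,-.156])
for n in('top','side'):
    im,d=grab(n); P=pts(n,d); s=np.stack([(P[...,:2]-T)@X,(P[...,:2]-T)@Y],-1)
    for nm,z0,z1 in(('head',.165,.192),('knob',.196,.22),('foot',.01,.04)):
        m=(P[...,2]>z0)&(P[...,2]<z1)&(abs(s[...,0])<.04)&(s[...,1]>-.06)&(s[...,1]<.026)
        q=s[m]
        if len(q)>2: print(n,nm,len(q),q.min(0).round(4),q.max(0).round(4),np.median(q,0).round(4))
    c=im[130:260,230:390] if n=='top' else im[100:240,250:420]
    cv2.imwrite(f'pics/f_{n}.png',cv2.resize(c[...,::-1],(480,390),interpolation=2))
a=cv2.hconcat([cv2.resize(cv2.imread(f'pics/f_{n}.png'),(400,325)) for n in('top','side')]); cv2.imwrite('pics/f.png',a)
E
```

```text
tcp_pos: [0.6448, 0.1233, -0.0006]
contact_force: [0.6, -1.3, -0.3]
finger_force: 0.9
tcp_pos: [0.6447, 0.1246, -0.0007]
contact_force: [0.5, -2.5, -0.8]
finger_force: 0.9
clock: 16.35
tcp_pos: [0.6454, -0.1285, 0.0007]
orientation: [0.003, 0.707, 0.707, -0.002]
contact_force: [-0.6, -1.1, 0.8]
opening: 0.0857
finger_force: 0.0
top head 104 [-0.032  -0.0285] [0.0152 0.0177] [-0.0181 -0.0132]
top knob 134 [-0.0275 -0.0228] [0.0084 0.0115] [-0.01   -0.0063]
top foot 28 [-0.0351 -0.0323] [0.0044 0.0098] [-0.0281 -0.0228]
side head 75 [-0.0328 -0.0295] [ 0.005  -0.0069] [-0.0154 -0.0248]
side foot 117 [-0.0354 -0.0328] [0.0219 0.0247] [-0.0069 -0.0269]
```

View pics/f.png

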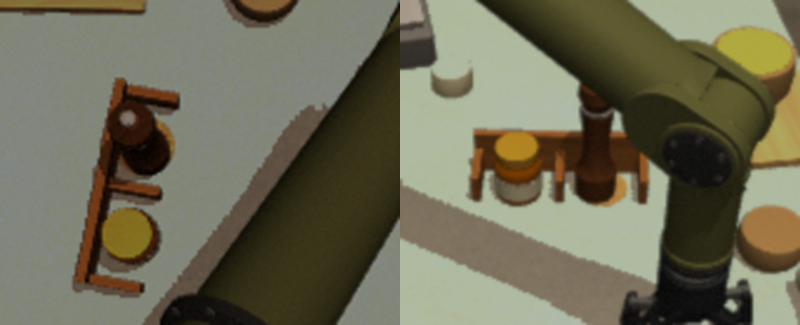

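The mill stands upright in the stall. Both views put it at x ≈ -8 mm and y ≈ -4.5 mm, with the honey jar and stand undisturbed. The hand is clear, about 290 mm away from the mill. Handing in.

```bash
python3 -c "
from cell import ctrl;print(ctrl.job_done())"
```

```text
the job is handed in; nothing more can be done
None
```

The tall mill now stands upright in the empty stall, measured about 4.5 mm short of fully home and 8 mm off-centre (both within the limits); the hand was clear and nothing else looked disturbed when I handed the job in at about 16 s, though no verdict came back.

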